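# Hang the lantern, then open the safety-capped medicine bottle

### The arm

A 6-joint arm with a two-finger parallel gripper is mounted at the origin on the work surface. World frame = base frame: x ahead of the robot, y to its left, z up, the work surface at z = 0. Lengths are in m, angles in rad, forces in N, time in s.
With the tool pointing down it reaches from about 0.375 to 0.75 m from the base axis. Payload 9 kg.
Tool frame: the origin (TCP) lies between the finger pads; the fingertips stand 14 mm ahead of it and the grasp point (between the pads) lies 5 mm behind it; z points along the fingers, y is the line along which they close (so a half turn about z gives the same grasp; the last joint's range is limited). The gripper opens to 85 mm and grips with 20 to 120 N. Pads are 22 mm wide; open, the fingers measure 114 mm over their backs; the gripper's body (76 mm by 85 mm) begins 54 mm behind the grasp point. The pads swing forward as they close: fully open they stand 13 mm farther back than shut.
Start: joints at [-1.362, 0.104, 0.097, 1.564, 0, 1.353], TCP at [0.248, -0.546, 0.245] pointing down, gripper open.
Joint ranges: [-2.99, 2.99], [-0.84, 1.86], [-1.1, 1.16], [-1.84, 2.11], [-1.51, 1.56], [-3.14, 3.14]. Speed limits (rad/s): [2.22, 2.22, 2.57, 3.14, 3.14, 3.14].

### API

Orientations are given as a unit quaternion [w, x, y, z].
In Python, from workcell import env gives the robot as it stands.
- The arm moves only by the tool move_arm, never from a script. Its argument "moves" is a list of rows, each a list of 5 numbers: the opening, from -1 (shut) to 1 (fully open), so that 0 is half open, then the shift along the tool's x, y, z in m, then the turn about the tool's z in degrees. A call has 1 to 5 rows; each row is the pose to reach, as a shift and turn from the pose commanded when the call began, along the tool's axes at that moment; what a row does not reach only later rows make up. A row lasts 1/12 s, in which the tool goes at most 41.7 mm and 7.16 degrees, less where a joint would pass 70% of its speed; a pose out of reach is approached as far as the arm can. A call with a gripper value outside its range is refused whole. The fingers move at their own pace and stop on an object; the grip force is fixed at half the most. Time passes only in rows, so rows that repeat a pose let the fingers close. It gives the time, the measured TCP pose, the force, the opening and the grip force at its end, in the units of the state.
- env.sense(): the state, without advancing time (a new reading comes with each control period).
- env.read_camera(name): name is "scene" or "top" or "wrist"; returns a dict with "pixels" (384x512x3 uint8, red, green, blue), "fov_y" (degrees; the focal length in pixels is half the picture's height over the tangent of half this angle, whatever the lens; pixels are square), "cx", "cy" (the principal point, pixels), "extrinsics" (4x4, takes a point from camera to world coordinates); the wrist camera has in their place "T_tool_cam" (4x4, takes a point from camera to tool coordinates, whose origin is the TCP and whose axes are the flange's). Camera axes: x right, y up, looking along -z (the intrinsics and any distortion apply to the point x, -y, -z); pixel columns grow to the right and rows downward; lengths in m; the calibration is good to about 2 mm. A picture is of the moment at which its call begins: read the wrist's pose just before it. There is no depth.
- env.finish_job(): hands the job in; it is judged then, once.
Trained networks look in a picture, given as the dict that the camera call returned (one of the last four; its "shot" number tells which), for a name from the list of things; names that differ only in an ending like _2 or _b are one class to them, and where a whole thing is asked for, a point or a joint stands for the part that bears it (a point fixed in the world has none). Each returns a list of dicts, best first, with "score" (0 to 1); they miss things now and then, are a little off and sometimes report something else, mostly with a low value. They report only what shows in the picture. A call takes as long as a camera call. They do not tell look-alikes from the thing itself.
- env.search_frame(picture, query): "pixel" ([column, row] in pixels, amid what is visible of it).
The state is a dict: "t": time; "qpos": joint angles; "qvel": joint speeds; "joint_efforts": joint torques, N m; "eef_pos": TCP position; "eef_rot": TCP orientation; "ft_force": force on the tool from outside, world axes, zero at the start; "wrist_torque": the same for the moment, N m; "opening": finger opening in m; "finger_force": force on a finger pad.
Only numpy, scipy, OpenCV 4.12 (cv2) and the standard library are available. Lean on these libraries where they do the work, as an engineer would, in place of code of your own. Each camera call takes 0.05 s, during which the arm holds its last target. There are 200 camera calls.

### The job

Give yourself some light first: hang the little lantern by its handle across both arms of the green stand's twin hook and let go of it. Then, without wrenching it, press the red safety cap of the medicine bottle down, twist it counter-clockwise until it comes free, lift it off, and finish still holding the cap, level and still, about 8 cm above the mouth of the bottle and straight over it. Leave the mug, the clock and the night light where they are.

Things in the scene. Friction and masses are not known exactly. Their poses are not given: they have to be found in the camera images.
- lantern: Loose night lantern, about 0.3 kg: round body 80 mm across, 96 mm tall, black base and roof, yellow lamp between. Origin at the centre of the underside, z up. Rigid handle (does not fold): a dark round bar 10 mm thick along the lantern's own y, 104 mm long, centre line 155 mm above the underside, 54 mm free between roof and bar; two legs at y = +-52 mm join its ends to the roof.
- lantern_bar (a point): Centre of the lantern handle's bar (155 mm above the lantern's underside); axes as the lantern's: y along the bar, z up.
- stand: Green stand fixed to the table: foot 150 mm across, 12 mm thick; post 16 mm thick, 223 mm tall. Origin at the centre of the foot's underside. Two equal hooks of 8 mm wire run from the post towards the stand's own -x at y = +-30 mm (52 mm free between them): sloping down from 217 mm high at the post to a trough 85 to 90 mm out (wire centre 197 mm high), then up to tips 113 mm out, 226 mm high.
- stand_seat (a point): Where the centre of the hung lantern's bar rests: midway between the two hooks, in the trough, 87.5 mm out from the post, 207.5 mm high; axes as the stand's. The bar is laid across both hooks, along the stand's y, lowered from above behind the tips, with the fingers between the hooks. The lantern then hangs with its underside about 52 mm above the table.
- bottle: Amber medicine bottle 68 mm across in a square wooden holder 100 mm wide, 22 mm high, all fixed to the table. Origin at the centre of the holder's underside, z up on the bottle's axis. Shoulder: cone from 68 mm across at 66 mm high to 44 mm at 84 mm, then a collar 47 mm across up to 90.5 mm. White neck 29 mm across, with bayonet ears 38 mm across under the cap.
- bottle_mouth (a point): Centre of the top of the bottle's neck, 112 mm above the table, on the bottle's axis.
- cap: Loose red ribbed push-and-turn cap, 25 g, 46 mm across, 30 mm tall; grip it at any yaw. Origin at the centre of its underside, z up; closed, 97.5 mm above the table. A spring pushes it up: 6 N plus 1 N per mm pressed. Press 5 to 6.5 mm (4 is too little, 7 is the bottom), keep it down and turn 75 to 90 degrees counter-clockwise seen from above (free from 50, stop at 130), lift; clear after 15 mm.
- mug: Loose blue mug 76 mm across, 85 mm tall, a bystander; origin at the centre of its underside.
- clock: Loose black alarm clock 45 x 110 x 60 mm, a bystander; origin at the centre of its underside.
- nightlight: Loose white dome night light 84 mm across, 70 mm tall, a bystander; origin at the centre of its underside.
There are look-alikes about, which are no part of the job. Of the things that look like the cap, the larger one is meant.

How it is judged:
By the outcome, as a careful person would: the job done as asked, in the order asked, and still so for the second after the job is handed in, while the arm keeps its last pose, push and grip.
It also fails if it takes over 61 s, if anything falls off the work surface, if the arm or the gripper's body presses on something with over 40 N, if the wrist force passes 120 N, or if a joint passes its speed limit or range.

## Working session

There is one attempt and no reset: what is moved stays moved. The work goes in short steps, Python scripts to look and compute and a tool call to move; the robot and the scene stay as the last step left them, time stands still between calls to the robot, and variables do not carry over. Pictures are saved under pics/ and viewed, at most 10 in all, crops included, and the job is handed in when it is done.

Besides the shell and the picture viewer there is one more tool, called after "Call:" as name(argument=value, ...) on one line, values as JSON. move_arm: Moves the arm, as the interface text tells. Its arguments: {"type":"object","properties":{"moves":{"type":"array","items":{"type":"array","items":{"type":"number"}}}},"required":["moves"]}

```bash
mkdir -p pics; cat > h.py <<'E'
import numpy as np, cv2
from workcell import env
def shot(n): return env.read_camera(n)
def save(p,f,crop=None,s=1):
    im=p["pixels"][:,:,::-1]
    if crop: a,b,c,d=crop; im=im[b:d,a:c]
    cv2.imwrite("pics/"+f,cv2.resize(np.ascontiguousarray(im),None,fx=s,fy=s,interpolation=cv2.INTER_CUBIC))
def R(q):
    from scipy.spatial.transform import Rotation as r
    return r.from_quat([q[1],q[2],q[3],q[0]]).as_matrix()
def T(p,s=None):
    if "extrinsics" in p: return np.array(p["extrinsics"])
    s=s or env.sense(); M=np.eye(4); M[:3,:3]=R(s["eef_rot"]); M[:3,3]=s["eef_pos"]
    return M@np.array(p["T_tool_cam"])
def foc(p): return p["pixels"].shape[0]/2/np.tan(np.radians(p["fov_y"])/2)
def at(p,px,z,M=None):
    M=T(p) if M is None else M; f=foc(p)
    d=M[:3,:3]@np.array([(px[0]-p["cx"])/f,-(px[1]-p["cy"])/f,-1]); o=M[:3,3]
    return o+d*(z-o[2])/d[2]
def proj(p,X,M=None):
    M=T(p) if M is None else M; c=np.linalg.inv(M)@np.append(X,1); f=foc(p)
    return np.array([p["cx"]-f*c[0]/c[2],p["cy"]+f*c[1]/c[2]])
E
python3 - <<'E'
from h import *
np.set_printoptions(precision=4,suppress=True)
s=env.sense(); print(s)
a=shot("scene");b=shot("top")
im=np.hstack([a["pixels"],b["pixels"]])
save(a,"scene.png",s=1.5);save(b,"top.png",s=1.5)
for p in(a,b):
    print({k:v for k,v in p.items() if k!="pixels"})
    for q in["lantern","lantern_bar","stand","bottle","cap","mug","clock","nightlight"]:
        print(q,[(np.round(d["pixel"]),round(d["score"],2)) for d in env.search_frame(p,q)[:3]])
E
```

```text
{'t': 0.0, 'qpos': array([-1.3617,  0.1047,  0.0965,  1.5639,  0.    ,  1.3531]), 'qvel': array([-0.0005,  0.0012, -0.0005, -0.0006, -0.0003, -0.0013]), 'joint_efforts': array([ -0.0005, -55.6925,  50.3653,   0.0166,  -0.0004,  -0.    ]), 'eef_pos': array([ 0.2483, -0.5459,  0.2445]), 'eef_rot': array([-0.0007,  0.9773,  0.2117,  0.    ]), 'ft_force': array([ 0.1918, -0.5092,  0.8415]), 'wrist_torque': array([-0.0051, -0.0073,  0.0241]), 'finger_force': 0.0, 'opening': 0.08528498636092523}
{'fov_y': 52.89600413367579, 'cx': 257.5536722146747, 'cy': 192.65652068584188, 'extrinsics': array([[ 0.7881, -0.5176,  0.3331,  0.8931],
       [ 0.6155,  0.6657, -0.4219, -0.4582],
       [-0.0034,  0.5375,  0.8433,  1.1012],
       [ 0.    ,  0.    ,  0.    ,  1.    ]]), 'shot': 1}
lantern [(array([257., 204.]), 0.86)]
lantern_bar [(array([258., 206.]), 0.93), (array([281., 114.]), 0.54)]
stand [(array([335., 185.]), 0.69)]
bottle [(array([183., 270.]), 0.83)]
cap [(array([174., 254.]), 0.52), (array([161., 303.]), 0.43)]
mug [(array([282., 113.]), 0.73)]
clock [(array([263., 310.]), 0.59)]
nightlight [(array([293., 259.]), 0.83), (array([182., 270.]), 0.36)]
{'fov_y': 44.61599964324979, 'cx': 255.25372896991962, 'cy': 198.2249435961106, 'extrinsics': array([[ 0.0087,  0.9819, -0.1892,  0.2251],
       [-1.    ,  0.0087, -0.0006,  0.0244],
       [ 0.001 ,  0.1892,  0.9819,  1.5865],
       [ 0.    ,  0.    ,  0.    ,  1.    ]]), 'shot': 2}
lantern [(array([258., 201.]), 0.85)]
lantern_bar [(array([261., 204.]), 0.83)]
stand []
bottle [(array([340., 227.]), 0.81), (array([188., 160.]), 0.59)]
cap [(array([348., 220.]), 0.49), (array([375., 212.]), 0.49)]
mug [(array([140., 257.]), 0.87)]
clock [(array([327., 144.]), 0.87)]
nightlight [(array([276., 152.]), 0.73)]
```

View pics/scene.png

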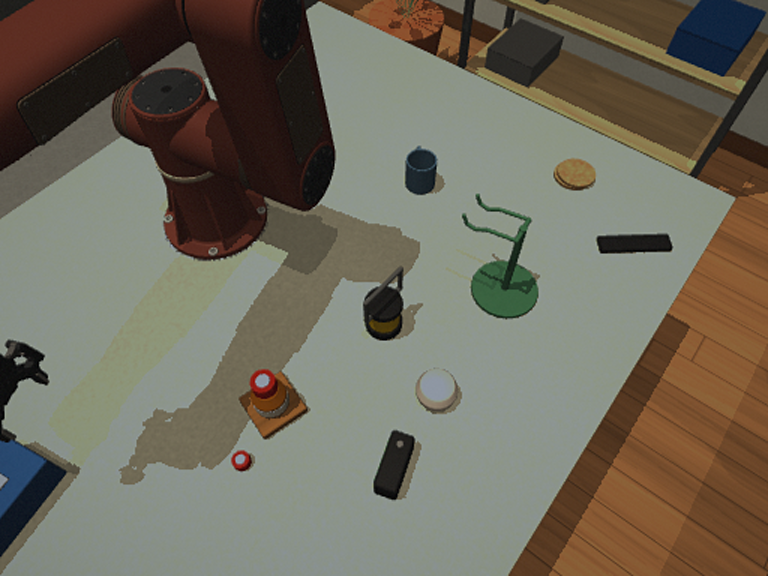

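View pics/top.png

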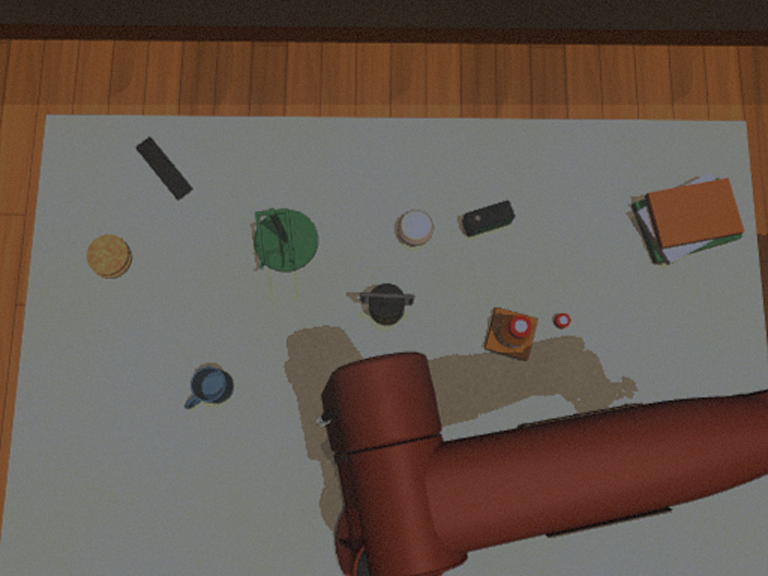

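Lantern at scene (257,204), top (258,201); stand foot scene (336,192), hooks reaching up-left; bottle scene (183,270). Candidates for the cap: red cap on the bottle, scene (175,254), top (347,218); small red cap on the table, scene (161,307), top (375,214). I choose the larger one, on the bottle, and check it in a crop.

```bash
python3 - <<'E'
from h import *
a=shot("scene");b=shot("top")
def c(p,x,y,r=36,s=5): return cv2.resize(p["pixels"][y-r:y+r,x-r:x+r,::-1],(390,300) if 0 else (290,290),interpolation=cv2.INTER_CUBIC)
m=np.vstack([np.hstack([c(p,*u) for u in l]) for p,l in((a,[(333,160),(257,200)]),(b,[(185,160),(258,198)]))])
m=cv2.resize(m,(580,580))
m2=np.vstack([c(a,170,280),c(b,355,215)])
m=np.hstack([m,m2]); cv2.imwrite("pics/m.png",cv2.resize(m,(800,533)))
np.set_printoptions(precision=3,suppress=True)
print("foot",at(a,(504/1.5,289/1.5),.006),at(b,(287/1.5,240/1.5),.006))
print("cap",at(a,(175,252.5),.1275),at(b,(347,217.5),.1275))
print("small",at(a,(161,307),.02),at(b,(375,214),.02))
print("bar",at(a,(367/1.5,302/1.5),.155),at(a,(402/1.5,270/1.5),.155),at(b,(347/1.5,295/1.5),.155),at(b,(412/1.5,299/1.5),.155))
for n,u,v,z in(("mug",(282,113),(140,257),.05),("clock",(263,310),(327,144),.04),("nl",(293,259),(276,152),.04)): print(n,at(a,u,z),at(b,v,z))
E
```

```text
foot [0.669 0.252 0.006] [0.664 0.25  0.006]
cap [ 0.45  -0.262  0.127] [ 0.447 -0.264  0.127]
small [ 0.486 -0.382  0.02 ] [ 0.476 -0.381  0.02 ]
bar [ 0.508 -0.031  0.155] [0.516 0.069 0.155] [0.505 0.1   0.155] [ 0.498 -0.035  0.155]
mug [0.334 0.4   0.05 ] [0.322 0.4   0.05 ]
clock [ 0.72  -0.218  0.04 ] [ 0.715 -0.22   0.04 ]
nl [ 0.698 -0.046  0.04 ] [ 0.685 -0.044  0.04 ]
```

View pics/m.png

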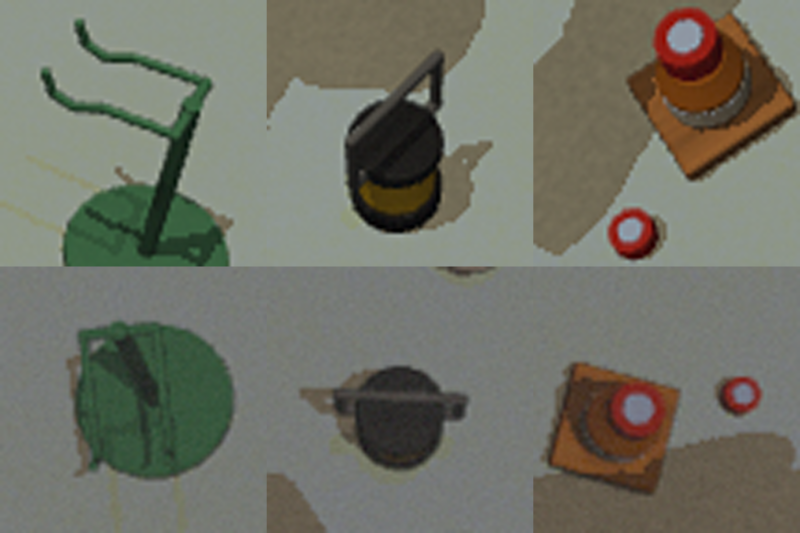

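```bash
cat >> h.py <<'E'
def go(X,yaw):
    "shift/turn in tool axes to world TCP X with tool-y yaw (deg, mod 180)"
    s=env.sense(); M=R(s["eef_rot"]); d=M.T@(np.array(X)-s["eef_pos"])
    cy=np.degrees(np.arctan2(M[1,1],M[0,1])); t=(yaw-cy+90)%180-90
    print("t %.2f pos %s yawy %.1f F %s open %.4f q6 %.2f"%(s["t"],np.round(s["eef_pos"],4),cy,np.round(s["ft_force"],1),s["opening"],s["qpos"][5]))
    print("shift",np.round(d,4),"turn",round(-t,1),"tilt",np.round(M[:,2],3))
E
python3 - <<'E'
from h import *
from scipy.optimize import least_squares
np.set_printoptions(precision=3,suppress=True)
a=shot("scene");b=shot("top");w=shot("wrist")
P=[(-.113,.03,.226),(-.113,-.03,.226),(0,.03,.217),(0,-.03,.217),(0,0,.006)]
A=[(318.6,130.8),(309.2,144.3),(353,146.2),(344.3,159.7),(336,192.7)]
B=[(174.7,177.5),(189.5,177.5),(171.2,142.4),(193,140.6),(191.3,160)]
def r(v,sel=(1,1)):
    c,s=np.cos(v[2]),np.sin(v[2]);o=[]
    for p,L,k in((a,A,sel[0]),(b,B,sel[1])):
        for X,u in zip(P,L): o.append(k*(proj(p,(v[0]+c*X[0]-s*X[1],v[1]+s*X[0]+c*X[1],X[2]))-u))
    return np.ravel(o)
for sel in((1,1),(1,0),(0,1)):
    f=least_squares(r,[.665,.25,0],args=(sel,),loss='soft_l1');v=f.x;print(v[:2],np.degrees(v[2]),np.round(r(v).reshape(2,5,2),1).tolist())
print(w["T_tool_cam"],w["fov_y"],w["cx"],w["cy"])
go((.505,.03,.30),-4)
E
```

```text
[0.667 0.252] 6.538556813090269 [[[-0.8, -1.7], [-0.6, -2.0], [-1.1, 0.0], [-1.0, 0.4], [-0.5, -0.5]], [[-0.9, -0.9], [4.4, -3.0], [0.4, -1.0], [-1.7, -1.1], [-0.6, -0.8]]]
[0.67  0.253] 8.720756529107318 [[[-0.7, -0.6], [0.1, -0.5], [-0.4, 0.3], [0.5, 1.0], [0.5, -0.1]], [[0.4, -1.8], [5.6, -4.6], [0.3, -1.6], [-2.0, -2.5], [-0.7, -1.7]]]
[0.662 0.25 ] 3.0424492245562127 [[[-0.7, -3.1], [-1.6, -4.0], [-2.1, 0.1], [-3.2, -0.1], [-1.9, -0.7]], [[-2.6, 0.0], [2.7, -0.8], [1.0, -0.2], [-1.1, 0.7], [-0.0, 0.3]]]
[[ 0.     0.947  0.32   0.083]
 [ 1.    -0.     0.    -0.   ]
 [ 0.     0.32  -0.947 -0.13 ]
 [ 0.     0.     0.     1.   ]] 67.19471354093142 252.4350181583259 191.9669711854638
t 1.15 pos [ 0.248 -0.546  0.245] yawy -65.5 F [ 0.6  0.1 -0.1] open 0.0851 q6 1.35
shift [ 0.472 -0.418 -0.055] turn -61.5 tilt [ 0. -0. -1.]
```

Call:
move_arm(moves=[[1,0.157,-0.139,-0.018,0],[1,0.157,-0.139,-0.018,0],[1,0.157,-0.139,-0.018,0],[1,0.157,-0.139,-0.018,0],[1,0.157,-0.139,-0.018,0]])

```text
t: 1.57
eef_pos: [0.3332, -0.3549, 0.2633]
eef_rot: [0.0, 0.977, 0.211, 0.0]
ft_force: [0.8, -0.4, 0.8]
opening: 0.0855
finger_force: 0.0
```

Call:
move_arm(moves=[[1,0.157,-0.139,-0.018,0],[1,0.157,-0.139,-0.018,0],[1,0.157,-0.139,-0.018,0],[1,0.157,-0.139,-0.018,0],[1,0.157,-0.139,-0.018,0]])

```text
t: 1.98
eef_pos: [0.4178, -0.1651, 0.2814]
eef_rot: [0.0, 0.977, 0.212, 0.0]
ft_force: [1.5, 0.1, -0.4]
opening: 0.0853
finger_force: 0.0
```

Call:
move_arm(moves=[[1,0.157,-0.139,-0.018,-30],[1,0.157,-0.139,-0.018,-30],[1,0.157,-0.139,-0.018,-30],[1,0.157,-0.139,-0.018,-30],[1,0.157,-0.139,-0.018,-30]])

```text
t: 2.4
eef_pos: [0.5024, 0.0248, 0.2992]
eef_rot: [0.0, 0.887, 0.461, 0.0]
ft_force: [0.5, -0.8, -0.0]
opening: 0.0856
finger_force: 0.0
```

Call:
move_arm(moves=[[1,0,0,0,-31.5],[1,0,0,0,-31.5],[1,0,0,0,-31.5],[1,0,0,0,-31.5],[1,0,0,0,-31.5]])

```text
t: 2.82
eef_pos: [0.502, 0.0228, 0.2988]
eef_rot: [0.0, 0.729, 0.685, -0.0]
ft_force: [-0.1, -1.0, 0.3]
opening: 0.0856
finger_force: 0.0
```

```bash
python3 - <<'E'
from h import *
go((.505,.03,.15),-4)
w=shot("wrist"); save(w,"w1.png",s=1.5)
for X in((.505,.03,.155),(.505,.03,0)): print(proj(w,X))
for q in("lantern","lantern_bar"): print(env.search_frame(w,q)[:2])
E
```

```text
t 2.82 pos [0.502  0.0228 0.2988] yawy -3.6 F [-0.1 -1.   0.3] open 0.0856 q6 1.42
shift [0.0074 0.0026 0.1488] turn 0.4 tilt [ 0. -0. -1.]
[254.96080006 175.62155108]
[254.15558555 147.90883718]
[{'pixel': [257.8, 165.3], 'score': 0.83}]
[{'pixel': [258.9, 168.1], 'score': 0.79}, {'pixel': [234.4, 314.7], 'score': 0.16}]
```

View pics/w1.png

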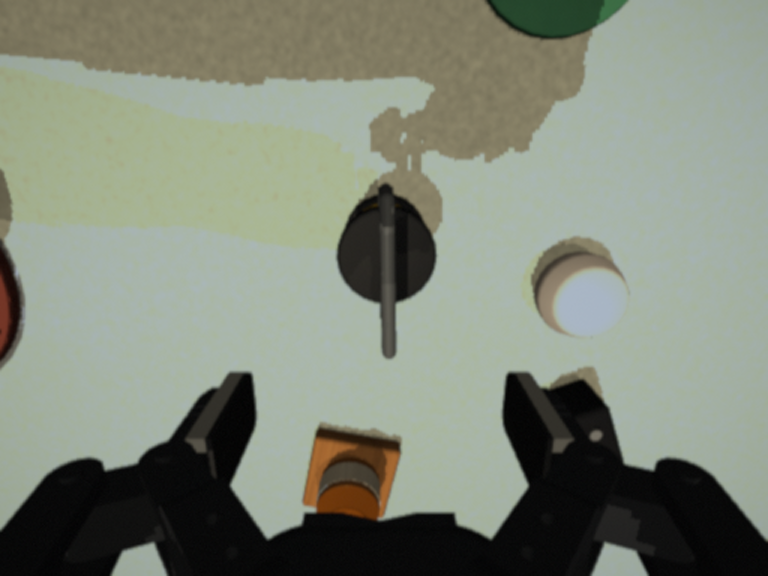

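The lantern's bar shows from (386,187) to (389,355) in the 1.5x view, the night light to the right at (585,295), the bottle holder below.

```bash
python3 - <<'E'
from h import *
w=shot("wrist")
e=at(w,(386/1.5,190/1.5),.157);f=at(w,(389/1.5,353/1.5),.157);print(e,f,np.linalg.norm(e-f))
c=(e+f)/2;yaw=np.degrees(np.arctan2(*(e-f)[[1,0]]))-90;print(c,yaw)
go((c[0],c[1],.149),yaw)
E
```

```text
[0.51052436 0.07679338 0.157     ] [ 0.50513809 -0.03433875  0.157     ] 0.11126258628156371
[0.50783122 0.02122732 0.157     ] -2.7747980436482607
t 3.02 pos [0.5019 0.0226 0.2988] yawy -4.2 F [0.4 0.7 0.5] open 0.0856 q6 1.43
shift [-0.0009  0.006   0.1498] turn -1.4 tilt [ 0. -0. -1.]
```

Call:
move_arm(moves=[[1,-0.001,0.006,0.03,-1.4],[1,-0.001,0.006,0.06,-1.4],[1,-0.001,0.006,0.1,-1.4],[1,-0.001,0.006,0.13,-1.4],[1,-0.001,0.006,0.15,-1.4]])

```text
t: 3.43
eef_pos: [0.5064, 0.0214, 0.1452]
eef_rot: [-0.001, 0.724, 0.69, -0.001]
ft_force: [0.9, 0.4, -0.1]
opening: 0.0856
finger_force: 0.0
```

Call:
move_arm(moves=[[0.2,0,0,0,0],[-0.2,0,0,0,0],[-0.5,0,0,0,0],[-0.8,0,0,0,0],[-1,0,0,0,0]])

```text
t: 3.85
eef_pos: [0.5089, 0.0209, 0.1506]
eef_rot: [0.001, 0.723, 0.69, 0.001]
ft_force: [0.0, -0.9, 0.1]
opening: 0.0256
finger_force: 0.0
```

Call:
move_arm(moves=[[-1,0,0,0,0],[-1,0,0,0,0],[-1,0,0,0,0],[-1,0,0,0,0],[-1,0,0,0,0]])

```text
t: 4.27
eef_pos: [0.5084, 0.021, 0.15]
eef_rot: [0.001, 0.723, 0.691, 0.0]
ft_force: [-1.4, -0.3, 5.9]
opening: 0.0081
finger_force: 58.5
```

```bash
python3 - <<'E'
from h import *
s=env.sense();print(s["finger_force"])
go((.507,.021,.30),5)
E
```

```text
58.51451218128204
t 4.27 pos [0.5084 0.021  0.15  ] yawy -2.7 F [-1.4 -0.3  5.9] open 0.0081 q6 1.40
shift [-1.0e-04 -1.1e-03 -1.5e-01] turn -7.7 tilt [ 0.002 -0.001 -1.   ]
```

Call:
move_arm(moves=[[-1,0,0,-0.01,0],[-1,0,0,-0.03,0],[-1,0,0,-0.055,0],[-1,0,0,-0.08,0],[-1,0,0,-0.09,0]])

```text
t: 4.68
eef_pos: [0.5088, 0.021, 0.2426]
eef_rot: [0.002, 0.723, 0.691, 0.001]
ft_force: [0.7, 0.4, -1.5]
opening: 0.0079
finger_force: 58.9
```

Call:
move_arm(moves=[[-1,0.01,-0.004,0,-1],[-1,0.03,-0.008,0,-3],[-1,0.05,-0.012,0,-5],[-1,0.07,-0.016,0,-7],[-1,0.09,-0.02,0,-9]])

```text
t: 5.1
eef_pos: [0.4909, 0.1134, 0.2371]
eef_rot: [-0.001, 0.666, 0.746, -0.001]
ft_force: [0.3, -0.6, -2.6]
opening: 0.0079
finger_force: 58.8
```

Call:
move_arm(moves=[[-1,0.02,-0.005,0,0],[-1,0.04,-0.01,0,0],[-1,0.06,-0.015,0,0],[-1,0.075,-0.02,0,0],[-1,0.085,-0.02,0,0]])

```text
t: 5.52
eef_pos: [0.4609, 0.196, 0.2373]
eef_rot: [-0.001, 0.666, 0.746, -0.001]
ft_force: [0.6, -1.0, -2.5]
opening: 0.0082
finger_force: 58.8
```

Call:
move_arm(moves=[[-1,0,0,0,0],[-1,0,0,0,0]])

```text
t: 5.68
eef_pos: [0.4624, 0.1945, 0.2379]
eef_rot: [-0.0, 0.666, 0.746, -0.001]
ft_force: [-0.6, 0.4, -3.2]
opening: 0.0078
finger_force: 58.8
```

```bash
python3 - <<'E'
from h import *
go((.488,.230,.238),7)
w=shot("wrist"); a=shot("scene");b=shot("top")
W=cv2.resize(w["pixels"],(512,384))
c=np.vstack([cv2.resize(p["pixels"][y-48:y+48,x-48:x+48],(288,288),interpolation=cv2.INTER_CUBIC) for p,x,y in((a,315,160),(b,190,175))])
cv2.imwrite("pics/w2.png",np.hstack([np.vstack([W,np.zeros((192,512,3),np.uint8)]),c])[:,:,::-1])
np.set_printoptions(precision=1,suppress=True)
v=(.667,.252,np.radians(7))
for X in[(-.113,.03,.226),(-.113,-.03,.226),(0,.03,.217),(0,-.03,.217),(0,0,.223),(-.0875,.03,.197)]:
    cc,s=np.cos(v[2]),np.sin(v[2]);print(proj(w,(v[0]+cc*X[0]-s*X[1],v[1]+s*X[0]+cc*X[1],X[2])))
E
```

```text
t 5.68 pos [0.4624 0.1945 0.2379] yawy 6.4 F [-0.6  0.4 -3.2] open 0.0078 q6 1.60
shift [ 0.0324  0.0294 -0.0002] turn -0.6 tilt [-0.001 -0.001 -1.   ]
[449.4 134.7]
[427.  244.6]
[659.  129.8]
[613.7 235. ]
[649.3 189. ]
[461.3 127.6]
```

View pics/w2.png

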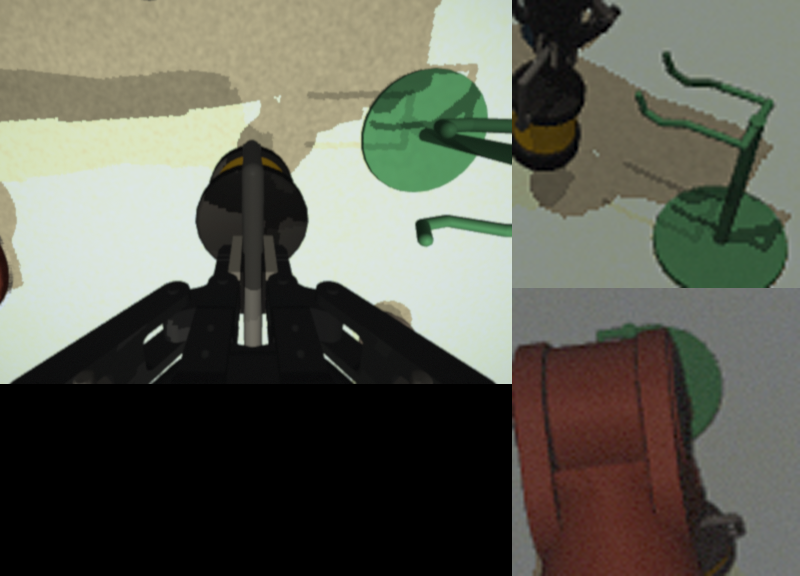

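The wrist view shows hook tips near (447,128) and (425,238); the lantern hangs upright in the fingers with its bar along column ~252.

```bash
python3 - <<'E'
from h import *
np.set_printoptions(precision=4,suppress=True)
w=shot("wrist")
A=at(w,(447,128),.226);B=at(w,(425,239),.226);d=A-B
foot=at(w,(427,130),.012)
print(A,B,np.linalg.norm(d),"yaw",np.degrees(np.arctan2(d[1],d[0]))-90,"foot",foot)
m=(A+B)/2; print("mid",m, "yaw via foot",np.degrees(np.arctan2(foot[1]-m[1],foot[0]-m[0])),np.linalg.norm((foot-m)[:2]))
# mid-bar location in world: pixel col of bar top end & bottom
print(at(w,(250,144),.243),at(w,(253,345),.243))
f=w["pixels"];v=(*foot[:2],np.radians(7))
E
```

```text
[0.5491 0.2709 0.226 ] [0.5565 0.2116 0.226 ] 0.05979686490227184 yaw 7.079598011988651 foot [0.6687 0.2585 0.012 ]
mid [0.5528 0.2412 0.226 ] yaw via foot 8.482092329620414 0.1171433760194156
[0.4554 0.2555 0.243 ] [0.469  0.1447 0.243 ]
```

Call:
move_arm(moves=[[-1,0.01,0.005,0,0],[-1,0.02,0.015,0,-0.5],[-1,0.028,0.025,0,-0.9],[-1,0.032,0.037,0,-0.9],[-1,0.032,0.037,0,-0.9]])

```text
t: 6.3
eef_pos: [0.4976, 0.2309, 0.2382]
eef_rot: [0.0, 0.661, 0.75, 0.0]
ft_force: [0.6, -0.1, -3.1]
opening: 0.0081
finger_force: 58.8
```

```bash
python3 - <<'E'
from h import *
np.set_printoptions(precision=4,suppress=True)
go((.578,.2415,.238),7.3)
w=shot("wrist");a=shot("scene")
W=cv2.resize(w["pixels"],(480,360))
c=cv2.resize(a["pixels"][110:206,270:366],(320,320),interpolation=cv2.INTER_CUBIC)
cv2.imwrite("pics/w3.png",np.hstack([W,np.vstack([c,np.zeros((40,320,3),np.uint8)])])[:,:,::-1])
E
```

```text
t 6.30 pos [0.4976 0.2309 0.2382] yawy 7.2 F [ 0.6 -0.1 -3.1] open 0.0081 q6 1.64
shift [0.0003 0.0811 0.0003] turn -0.1 tilt [ 0.001  0.    -1.   ]
```

View pics/w3.png

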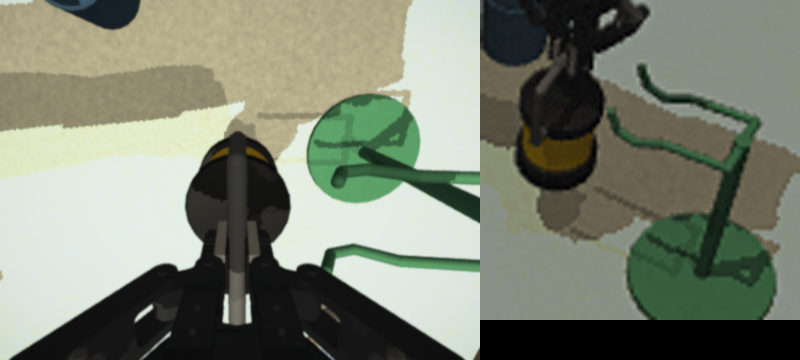

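Hook tips at (338,180) and (327,268) lie symmetric about the fingers, and the bar is above them; go in.

Call:
move_arm(moves=[[-1,0,0.01,0,0],[-1,0,0.025,0,0],[-1,0,0.042,0,0],[-1,0,0.06,0,0],[-1,0,0.07,0,0]])

```text
t: 6.82
eef_pos: [0.5665, 0.2386, 0.2386]
eef_rot: [0.0, 0.661, 0.75, 0.0]
ft_force: [-0.7, 1.6, -2.6]
opening: 0.0079
finger_force: 58.8
```

Call:
move_arm(moves=[[-1,0,0.006,0,0],[-1,0,0.011,0,0],[-1,0,0.011,0,0]])

```text
t: 7.07
eef_pos: [0.5765, 0.2401, 0.2386]
eef_rot: [-0.0, 0.661, 0.75, -0.0]
ft_force: [-0.9, 0.2, -2.3]
opening: 0.0078
finger_force: 58.8
```

```bash
python3 - <<'E'
from h import *
np.set_printoptions(precision=4,suppress=True)
go((.578,.2415,.203),7.3)
w=shot("wrist");a=shot("scene")
W=cv2.resize(w["pixels"],(480,360))
c=cv2.resize(a["pixels"][110:206,270:366],(320,320),interpolation=cv2.INTER_CUBIC)
cv2.imwrite("pics/w4.png",np.hstack([W,np.vstack([c,np.zeros((40,320,3),np.uint8)])])[:,:,::-1])
E
```

```text
t 7.07 pos [0.5765 0.2401 0.2386] yawy 7.2 F [-0.9  0.2 -2.3] open 0.0078 q6 1.63
shift [0.0012 0.0016 0.0356] turn -0.1 tilt [-0. -0. -1.]
```

View pics/w4.png

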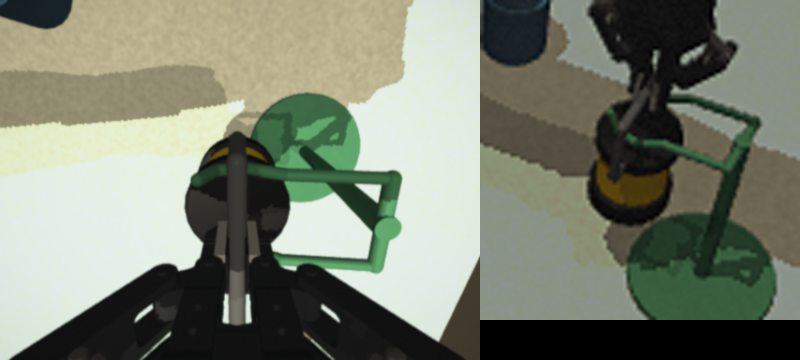

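The bar is inside the tips (tip at (197,180), bar at column 237). Lower in steps.

Call:
move_arm(moves=[[-1,0.001,0.0015,0.008,0],[-1,0.001,0.0015,0.016,0],[-1,0.001,0.0015,0.023,0],[-1,0.001,0.0015,0.029,0],[-1,0.001,0.0015,0.031,0]])

```text
t: 7.58
eef_pos: [0.5768, 0.2415, 0.2059]
eef_rot: [-0.001, 0.661, 0.75, -0.001]
ft_force: [-0.1, 0.8, -2.5]
opening: 0.0083
finger_force: 58.8
```

Call:
move_arm(moves=[[-1,0,0,0.002,0],[-1,0,0,0.004,0],[-1,0,0,0.004,0]])

```text
t: 7.83
eef_pos: [0.5776, 0.2415, 0.2035]
eef_rot: [-0.0, 0.661, 0.75, -0.0]
ft_force: [-0.6, -0.7, -3.3]
opening: 0.0082
finger_force: 58.8
```

Call:
move_arm(moves=[[-1,0,0,0.001,0],[-1,0,0,0.002,0],[-1,0,0,0.002,0]])

```text
t: 8.08
eef_pos: [0.5779, 0.2416, 0.2023]
eef_rot: [0.0, 0.661, 0.75, 0.0]
ft_force: [-0.4, -0.6, 0.1]
opening: 0.0081
finger_force: 59.2
```

Call:
move_arm(moves=[[-1,0,0,0.001,0],[-1,0,0,0.002,0],[-1,0,0,0.002,0]])

```text
t: 8.33
eef_pos: [0.5782, 0.2416, 0.2019]
eef_rot: [0.001, 0.661, 0.75, 0.001]
ft_force: [-3.8, -0.5, 10.5]
opening: 0.008
finger_force: 60.1
```

Call:
move_arm(moves=[[-1,0,0,-0.001,0],[-0.85,0,0,-0.001,0],[-0.7,0,0,-0.001,0],[-0.5,0,0,-0.001,0],[-0.3,0,0,-0.001,0]])

```text
t: 8.75
eef_pos: [0.5776, 0.2415, 0.2004]
eef_rot: [-0.0, 0.661, 0.75, -0.0]
ft_force: [-0.1, 0.4, -0.2]
opening: 0.0295
finger_force: 0.0
```

Call:
move_arm(moves=[[-0.2,0,0,0,0],[-0.2,0,0,-0.01,0],[-0.2,0,0,-0.025,0],[-0.2,0,0,-0.05,0],[-0.2,0,0,-0.08,0]])

```text
t: 9.17
eef_pos: [0.5769, 0.2414, 0.2806]
eef_rot: [-0.001, 0.661, 0.75, -0.001]
ft_force: [0.4, 0.4, 0.2]
opening: 0.0341
finger_force: 0.0
```

```bash
python3 - <<'E'
from h import *
np.set_printoptions(precision=4,suppress=True)
go((.447,-.262,.25),-20)
w=shot("wrist");a=shot("scene")
W=cv2.resize(w["pixels"],(480,360))
c=cv2.resize(a["pixels"][110:206,270:366],(320,320),interpolation=cv2.INTER_CUBIC)
cv2.imwrite("pics/w5.png",np.hstack([W,np.vstack([c,np.zeros((40,320,3),np.uint8)])])[:,:,::-1])
E
```

```text
t 9.17 pos [0.5769 0.2414 0.2806] yawy 7.3 F [0.4 0.4 0.2] open 0.0341 q6 1.63
shift [-0.483  -0.1923  0.0313] turn 27.3 tilt [-0.003 -0.001 -1.   ]
```

View pics/w5.png

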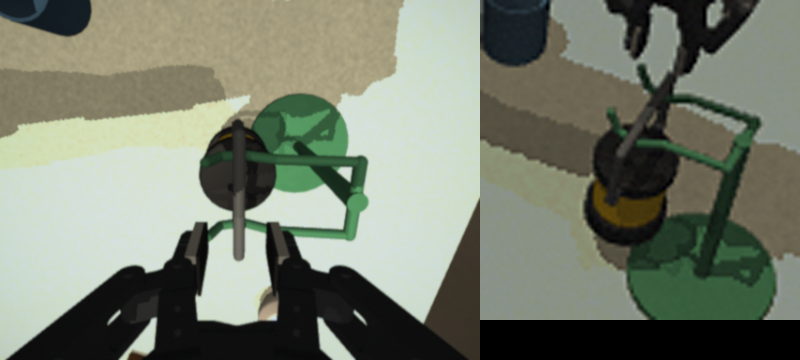

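The lantern hangs with its bar across both hooks, fingers clear. Now to the bottle.

Call:
move_arm(moves=[[-0.2,-0.01,-0.004,-0.01,0],[0,-0.05,-0.02,-0.01,0],[0.5,-0.09,-0.035,-0.01,0],[1,-0.125,-0.05,-0.01,0],[1,-0.16,-0.064,-0.01,0]])

```text
t: 9.68
eef_pos: [0.5329, 0.0727, 0.2904]
eef_rot: [-0.0, 0.661, 0.751, -0.0]
ft_force: [1.0, 0.2, 0.9]
opening: 0.0772
finger_force: 0.0
```

Call:
move_arm(moves=[[1,-0.16,-0.064,0.01,0],[1,-0.16,-0.064,0.01,0],[1,-0.16,-0.064,0.01,0],[1,-0.16,-0.064,0.01,0],[1,-0.16,-0.064,0.01,0]])

```text
t: 10.1
eef_pos: [0.4889, -0.0974, 0.2799]
eef_rot: [-0.0, 0.663, 0.749, -0.001]
ft_force: [-0.4, -1.0, -0.1]
opening: 0.0852
finger_force: 0.0
```

Call:
move_arm(moves=[[1,-0.163,-0.064,0.03,0],[1,-0.163,-0.064,0.03,0],[1,-0.163,-0.064,0.03,0],[1,-0.163,-0.064,0.03,0],[1,-0.163,-0.064,0.03,0]])

```text
t: 10.52
eef_pos: [0.4457, -0.2661, 0.249]
eef_rot: [-0.001, 0.662, 0.749, -0.001]
ft_force: [-0.4, 0.2, 0.0]
opening: 0.0851
finger_force: 0.0
```

Call:
move_arm(moves=[[1,0,0,0.02,0],[1,0,0,0.03,0],[1,0,0,0.03,0]])

```text
t: 10.77
eef_pos: [0.447, -0.2607, 0.2181]
eef_rot: [-0.002, 0.661, 0.75, 0.0]
ft_force: [-0.3, 0.0, -0.1]
opening: 0.0854
finger_force: 0.0
```

```bash
cat > cap.py <<'E'
from h import *
np.set_printoptions(precision=4,suppress=True)
w=shot("wrist");save(w,"cap%d.png"%w["shot"],s=1.5)
hsv=cv2.cvtColor(w["pixels"],cv2.COLOR_RGB2HSV)
m=((hsv[...,0]<8)|(hsv[...,0]>172))&(hsv[...,1]>150)&(hsv[...,2]>60)
n,l,st,ce=cv2.connectedComponentsWithStats(m.astype(np.uint8))
for i in np.argsort(-st[1:,4])[:3]+1:
    print(st[i],ce[i])
# top face (pale) inside the red
print(env.search_frame(w,"cap"),proj(w,(.448,-.263,.1275)))
go((.448,-.263,.111),7)
E
python3 cap.py; ls pics
```

```text
[ 228  176   57   55 1598] [256.0582 201.6721]
[255 250  25  24 293] [266.8123 259.9932]
[250 171  11   2  11] [255.     171.1818]
[{'pixel': [269.5, 258.0], 'score': 0.86}] [251.8632 203.1578]
t 10.87 pos [ 0.448  -0.2609  0.2207] yawy 7.3 F [-0.3 -0.1  0.7] open 0.0855 q6 0.66
shift [-0.0021 -0.0002  0.1097] turn 0.3 tilt [-0.001  0.001 -1.   ]
cap20.png
m.png
scene.png
top.png
w1.png
w2.png
w3.png
w4.png
w5.png
```

View pics/cap20.png

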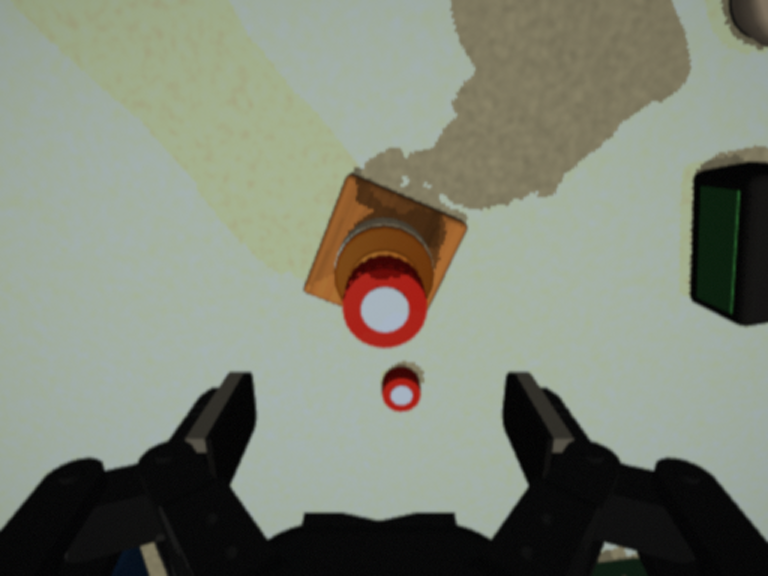

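The big cap's top is centred near (385,309) in the 1.5x view, on the bottle; the small look-alike (401,393) is on the table beside it. Choice confirmed.

```bash
cat > cap2.py <<'E'
from h import *
np.set_printoptions(precision=4,suppress=True)
s=env.sense();w=shot("wrist")
hsv=cv2.cvtColor(w["pixels"],cv2.COLOR_RGB2HSV)
x0,y0=[int(v) for v in proj(w,(.448,-.263,.1275))]
m=((hsv[...,1]<80)&(hsv[...,2]>130)).astype(np.uint8)
red=((hsv[...,0]<8)|(hsv[...,0]>172))&(hsv[...,1]>150)&(hsv[...,2]>110)
n,l,st,ce=cv2.connectedComponentsWithStats(m)
c=[i for i in range(1,n) if abs(ce[i]-[x0,y0]).max()<25 and 100<st[i,4]<4000]
for i in c: print("white",st[i],ce[i],at(w,ce[i],.1275))
ys,xs=np.where(red[y0-45:y0+45,x0-45:x0+45]); pts=np.c_[xs+x0-45,ys+y0-45].astype(np.float32)
(cc,r)=cv2.minEnclosingCircle(pts);print("red bright circle",cc,r,at(w,cc,.1275),"expected r",np.linalg.norm(proj(w,(.471,-.263,.1275))-proj(w,(.448,-.263,.1275))))
X=at(w,ce[c[0]],.1275) if c else at(w,cc,.1275)
go((X[0],X[1],.111),7.3)
E
python3 cap2.py
```

```text
white [239 190  32  30 753] [254.6295 204.1726] [ 0.4509 -0.2642  0.1275]
red bright circle (254.5, 201.5) 27.865848541259766 [ 0.4505 -0.2619  0.1275] expected r 27.70502635626583
t 10.92 pos [ 0.4484 -0.2612  0.2214] yawy 7.3 F [-0.5 -0.7 -0.2] open 0.0852 q6 0.66
shift [-0.0033  0.0021  0.1104] turn 0.0 tilt [ 0. -0. -1.]
```

Call:
move_arm(moves=[[1,-0.003,0.002,0.02,0],[1,-0.003,0.002,0.04,0],[1,-0.003,0.002,0.055,0],[1,-0.003,0.002,0.06,0],[1,-0.003,0.002,0.06,0]])

```text
t: 11.33
eef_pos: [0.4505, -0.2638, 0.1604]
eef_rot: [-0.001, 0.661, 0.751, -0.0]
ft_force: [0.0, -0.1, -0.5]
opening: 0.0854
finger_force: 0.0
```

```bash
python3 cap2.py
```

```text
white [ 231  216   43   38 1219] [251.9319 234.8934] [ 0.4509 -0.2652  0.1275]
red bright circle (251.71551513671875, 230.90516662597656) 36.70024108886719 [ 0.4504 -0.2624  0.1275] expected r 36.52010422678867
t 11.38 pos [ 0.4508 -0.2643  0.1615] yawy 7.3 F [0.3 0.4 0.5] open 0.0854 q6 0.66
shift [-0.0009 -0.      0.0505] turn -0.0 tilt [ 0. -0. -1.]
```

Call:
move_arm(moves=[[1,-0.0005,0,0.015,0],[1,-0.0005,0,0.03,0],[1,-0.0005,0,0.042,0],[1,-0.0005,0,0.05,0],[0.8,-0.0005,0,0.05,0]])

```text
t: 11.8
eef_pos: [0.4502, -0.2646, 0.1097]
eef_rot: [-0.001, 0.661, 0.75, 0.0]
ft_force: [-0.3, -0.4, -0.2]
opening: 0.077
finger_force: 0.0
```

Call:
move_arm(moves=[[0.6,0,0,0,0],[0.4,0,0,0,0],[0.2,0,0,0,0],[0,0,0,0,0],[-0.2,0,0,0,0]])

```text
t: 12.22
eef_pos: [0.4509, -0.2655, 0.1119]
eef_rot: [0.001, 0.661, 0.75, -0.0]
ft_force: [-2.4, 0.4, 6.2]
opening: 0.0448
finger_force: 60.2
```

Call:
move_arm(moves=[[-1,0,0,0,0],[-1,0,0,0,0],[-1,0,0,0,0]])

```text
t: 12.47
eef_pos: [0.4509, -0.2655, 0.1119]
eef_rot: [0.001, 0.661, 0.75, -0.0]
ft_force: [-1.5, 0.8, 4.6]
opening: 0.0449
finger_force: 60.2
```

```bash
python3 - <<'E'
from h import *
go((.4505,-.2643,.105),7.3); s=env.sense();print(s["wrist_torque"],s["finger_force"])
E
```

```text
t 12.47 pos [ 0.4509 -0.2655  0.1119] yawy 7.2 F [-1.5  0.8  4.6] open 0.0449 q6 0.66
shift [ 0.0012 -0.0002  0.0069] turn -0.1 tilt [ 0.001 -0.001 -1.   ]
[0.05024007 0.46577471 0.01736574] 60.21494301036
```

Call:
move_arm(moves=[[-1,0,0,0.001,0],[-1,0,0,0.002,0],[-1,0,0,0.003,0],[-1,0,0,0.004,0],[-1,0,0,0.004,0]])

```text
t: 12.88
eef_pos: [0.4509, -0.2655, 0.1081]
eef_rot: [0.001, 0.661, 0.75, -0.0]
ft_force: [-2.6, 1.4, 8.5]
opening: 0.0448
finger_force: 60.6
```

Call:
move_arm(moves=[[-1,0,0,0.001,0],[-1,0,0,0.002,0],[-1,0,0,0.002,0],[-1,0,0,0.002,0]])

```text
t: 13.22
eef_pos: [0.4509, -0.2655, 0.1065]
eef_rot: [0.001, 0.661, 0.75, -0.0]
ft_force: [-3.7, 1.6, 10.6]
opening: 0.0445
finger_force: 60.7
```

Call:
move_arm(moves=[[-1,0,0,0.0006,0],[-1,0,0,0.0006,0],[-1,0,0,0.0006,0]])

```text
t: 13.47
eef_pos: [0.4509, -0.2656, 0.106]
eef_rot: [0.001, 0.661, 0.75, -0.0]
ft_force: [-5.3, 2.1, 11.3]
opening: 0.0451
finger_force: 60.8
```

Call:
move_arm(moves=[[-1,0,0,0,-3],[-1,0,0,0,-6],[-1,0,0,0,-9],[-1,0,0,0,-12],[-1,0,0,0,-15]])

```text
t: 13.88
eef_pos: [0.4517, -0.2659, 0.1063]
eef_rot: [0.002, 0.556, 0.831, -0.0]
ft_force: [0.4, 1.1, 10.9]
opening: 0.0445
finger_force: 60.8
```

```bash
python3 - <<'E'
from h import *
go((.4505,-.2643,.105),87); s=env.sense();print(s["wrist_torque"],s["finger_force"])
E
```

```text
t 13.88 pos [ 0.4517 -0.2659  0.1063] yawy 22.4 F [ 0.4  1.1 10.9] open 0.0445 q6 0.40
shift [ 0.0019 -0.0005  0.0013] turn -64.6 tilt [ 0.003 -0.002 -1.   ]
[ 0.31584451  0.08348098 -0.10246481] 60.76116677373648
```

Call:
move_arm(moves=[[-1,0,0,0.0002,-4],[-1,0,0,0.0002,-8],[-1,0,0,0.0002,-12],[-1,0,0,0.0002,-16],[-1,0,0,0.0002,-20]])

```text
t: 14.3
eef_pos: [0.4519, -0.266, 0.1063]
eef_rot: [0.002, 0.403, 0.915, -0.0]
ft_force: [1.3, 0.4, 11.6]
opening: 0.0448
finger_force: 60.7
```

```bash
python3 - <<'E'
from h import *
go((.4505,-.2643,.105),87); s=env.sense();print(s["wrist_torque"],s["finger_force"])
E
```

```text
t 14.30 pos [ 0.4519 -0.266   0.1063] yawy 42.5 F [ 1.3  0.4 11.6] open 0.0448 q6 0.05
shift [0.0022 0.0001 0.0013] turn -44.5 tilt [ 0.003 -0.002 -1.   ]
[ 0.21859789 -0.06802315 -0.03644139] 60.740532372146845
```

Smooth, low torque. Continue.

Call:
move_arm(moves=[[-1,0,0,0,-4],[-1,0,0,0,-8],[-1,0,0,0,-12],[-1,0,0,0,-16],[-1,0,0,0,-20]])

```text
t: 14.72
eef_pos: [0.452, -0.266, 0.1063]
eef_rot: [0.002, 0.238, 0.971, -0.001]
ft_force: [0.8, 2.0, 11.6]
opening: 0.0445
finger_force: 60.8
```

Call:
move_arm(moves=[[-1,0,0,0,-4],[-1,0,0,0,-8],[-1,0,0,0,-12],[-1,0,0,0,-16],[-1,0,0,0,-20]])

```text
t: 15.13
eef_pos: [0.452, -0.2655, 0.1062]
eef_rot: [0.002, 0.066, 0.998, -0.001]
ft_force: [0.9, 4.2, 12.0]
opening: 0.0446
finger_force: 60.8
```

Call:
move_arm(moves=[[-1,0,0,0,-4],[-1,0,0,0,-7],[-1,0,0,0,-7]])

```text
t: 15.38
eef_pos: [0.4521, -0.2653, 0.1062]
eef_rot: [0.002, 0.005, 1.0, -0.001]
ft_force: [1.2, 5.1, 11.4]
opening: 0.0448
finger_force: 60.8
```

```bash
python3 - <<'E'
from h import *
go((.4505,-.2643,.105),90); s=env.sense();print(s["wrist_torque"],s["finger_force"])
w=shot("scene");save(w,"s9.png",(130,210,230,310),4)
E
```

```text
t 15.38 pos [ 0.4521 -0.2653  0.1062] yawy 89.5 F [ 1.2  5.1 11.4] open 0.0448 q6 -0.77
shift [0.0017 0.001  0.0012] turn -0.5 tilt [ 0.004 -0.001 -1.   ]
[ 0.98375874 -0.38709131 -0.00166214] 60.802213344722986
```

Call:
move_arm(moves=[[-1,0,0,-0.002,0],[-1,0,0,-0.004,0],[-1,0,0,-0.006,0],[-1,0,0,-0.008,0],[-1,0,0,-0.01,0]])

```text
t: 15.85
eef_pos: [0.4516, -0.2651, 0.1149]
eef_rot: [0.001, 0.006, 1.0, -0.0]
ft_force: [3.4, 2.6, 1.1]
opening: 0.0448
finger_force: 61.0
```

```bash
python3 - <<'E'
from h import *
go((.451,-.265,.2065),89.5); s=env.sense();print(s["wrist_torque"],s["finger_force"])
E
```

```text
t 15.85 pos [ 0.4516 -0.2651  0.1149] yawy 89.3 F [3.4 2.6 1.1] open 0.0448 q6 -0.77
shift [ 0.0004  0.     -0.0916] turn -0.2 tilt [ 0.002 -0.    -1.   ]
[ 5.01467632e-01 -7.62451326e-01 -4.62749589e-04] 60.9609117731452
```

Past the closed height with no pull: it is free. Lift on.

Call:
move_arm(moves=[[-1,0,0,-0.004,0],[-1,0,0,-0.008,0],[-1,0,0,-0.012,0],[-1,0,0,-0.018,0],[-1,0,0,-0.026,0]])

```text
t: 16.27
eef_pos: [0.4501, -0.265, 0.1401]
eef_rot: [-0.001, 0.007, 1.0, 0.0]
ft_force: [0.2, 0.6, 0.4]
opening: 0.0445
finger_force: 62.0
```

Call:
move_arm(moves=[[-1,0,0,-0.015,0],[-1,0,0,-0.03,0],[-1,0,0,-0.045,0],[-1,0,0,-0.058,0],[-1,0,0,-0.0645,0]])

```text
t: 16.68
eef_pos: [0.451, -0.2657, 0.2069]
eef_rot: [0.001, 0.007, 1.0, -0.001]
ft_force: [0.2, -0.2, 0.8]
opening: 0.0447
finger_force: 62.1
```

Call:
move_arm(moves=[[-1,0,0,0,0],[-1,0,0,0,0],[-1,0,0,0,0],[-1,0,0,0,0]])

```text
t: 17.02
eef_pos: [0.4503, -0.2648, 0.2034]
eef_rot: [-0.001, 0.007, 1.0, 0.0]
ft_force: [-0.1, -0.3, -0.2]
opening: 0.0449
finger_force: 62.0
```

```bash
python3 - <<'E'
from h import *
np.set_printoptions(precision=4,suppress=True)
go((.451,-.265,.2065),89.5); s=env.sense();print(s["qvel"],s["finger_force"])
a=shot("scene");w=shot("wrist")
c=[cv2.resize(p[y-r:y+r,x-r:x+r],(400,400),interpolation=cv2.INTER_CUBIC) for p,x,y,r in((a["pixels"],180,255,50),(a["pixels"],315,165,50))]
W=np.hstack([cv2.resize(w["pixels"],(267,200)),np.zeros((200,533,3),np.uint8)])
cv2.imwrite("pics/end.png",np.vstack([np.hstack(c),W])[:,:,::-1])
print("mouth px scene",proj(a,(.451,-.265,.112)),"cap top",proj(a,(.451,-.265,.222)))
E
```

```text
t 17.02 pos [ 0.4503 -0.2648  0.2034] yawy 89.3 F [-0.1 -0.3 -0.2] open 0.0449 q6 -0.77
shift [-0.0007 -0.0002 -0.0031] turn -0.2 tilt [-0.001  0.001 -1.   ]
[-0.0001  0.0022  0.0026  0.0012  0.0011  0.0001] 62.031884752213955
mouth px scene [175.413  255.9151] cap top [167.4126 238.4432]
```

View pics/end.png

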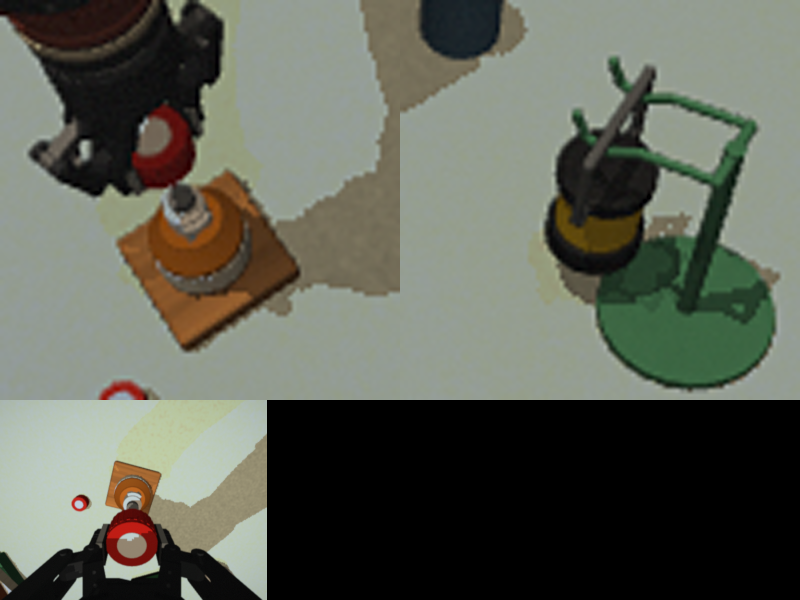

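The end view shows the cap in the fingers above the bare neck and the lantern hung on both hooks. I check the cap's level numerically against a level model.

```bash
cat > lvl.py <<'E'
from h import *
from scipy.optimize import least_squares
from scipy.spatial.transform import Rotation as Ro
np.set_printoptions(precision=4,suppress=True)
s=env.sense();obs=[]
P0=s["eef_pos"]+[0,0,-.0144]
t=np.linspace(0,2*np.pi,72)
C=np.c_[.023*np.cos(t),.023*np.sin(t),0*t]
def hull(p,M,v):
    X=np.vstack([C,C+[0,0,.03]])@Ro.from_rotvec([v[3],v[4],0]).as_matrix().T+v[:3]
    return cv2.convexHull(np.array([proj(p,x,M) for x in X],np.float32))[:,0]
for n in("wrist","scene"):
    p=shot(n);M=T(p,s);hsv=cv2.cvtColor(p["pixels"],cv2.COLOR_RGB2HSV)
    h=hull(p,M,[*P0,0,0]);x0,y0=h.min(0).astype(int)-10;x1,y1=h.max(0).astype(int)+10
    m=(((hsv[...,0]<9)|(hsv[...,0]>170))&(hsv[...,1]>130)&(hsv[...,2]>35)).astype(np.uint8)
    m[:y0]=0;m[y1:]=0;m[:,:x0]=0;m[:,x1:]=0
    nn,l,st,ce=cv2.connectedComponentsWithStats(m);i=1+np.argmax(st[1:,4])
    cnt=cv2.convexHull(np.argwhere(l==i)[:,::-1].astype(np.int32))[:,0]
    fill=np.zeros_like(m);cv2.fillConvexPoly(fill,cnt,1)
    inner=fill*(hsv[...,1]<110).astype(np.uint8); n2,l2,s2,c2=cv2.connectedComponentsWithStats(inner);j=1+np.argmax(s2[1:,4])
    pc=P0+[0,0,.03]
    print(n,"red bbox",cnt.min(0),cnt.max(0),"level model",h.min(0).round(1),h.max(0).round(1))
    print("  disc",s2[j],c2[j].round(1),"model",proj(p,pc,M).round(1))
    f=foc(p)
    for tilt in(.1,):
        for ax in((tilt,0),(0,tilt)):
            hh=hull(p,M,[*P0,*ax]);q=P0+Ro.from_rotvec([*ax,0]).apply([0,0,.03]);print("   tilt",ax,hh.min(0).round(1),hh.max(0).round(1),proj(p,q,M).round(1))
E
python3 lvl.py
```

```text
wrist red bbox [203 208] [302 318] level model [201.6 210.5] [300.8 320.8]
  disc [ 225  255   56   49 2179] [252.3 278.8] model [251.2 280.9]
   tilt (0.1, 0) [196.3 210.5] [294.7 320.8] [244.8 280.8]
   tilt (0, 0.1) [202.  212.3] [300.5 321.9] [251.3 286.1]
scene red bbox [163 231] [178 251] level model [158.3 230.5] [178.8 252. ]
  disc [163 234  10  10  63] [167.8 239. ] model [167.5 238.7]
   tilt (0.1, 0) [157.6 231.1] [178.6 252.3] [166.7 239.6]
   tilt (0, 0.1) [159. 231.] [178.8 252.2] [168.4 239.4]
```

Call:
move_arm(moves=[[-1,0,0,-0.002,0],[-1,0,0,-0.002,0],[-1,0,0,-0.002,0],[-1,0,0,-0.002,0],[-1,0,0,-0.002,0]])

```text
t: 17.63
eef_pos: [0.4507, -0.2651, 0.2065]
eef_rot: [0.0, 0.007, 1.0, -0.0]
ft_force: [-0.1, 0.0, 0.1]
opening: 0.0452
finger_force: 62.0
```

Call:
move_arm(moves=[[-1,0,0,0,0],[-1,0,0,0,0],[-1,0,0,0,0],[-1,0,0,0,0],[-1,0,0,0,0]])

```text
t: 18.05
eef_pos: [0.4506, -0.2651, 0.2064]
eef_rot: [-0.0, 0.007, 1.0, -0.0]
ft_force: [-0.1, -0.4, -0.3]
opening: 0.045
finger_force: 62.0
```

```bash
python3 - <<'E'
from h import *
go((.451,-.265,.2065),89.5); s=env.sense();print(s["finger_force"],s["qvel"]); print(env.finish_job())
E
```

```text
t 18.05 pos [ 0.4506 -0.2651  0.2064] yawy 89.3 F [-0.1 -0.4 -0.3] open 0.0450 q6 -0.77
shift [-0.0004  0.0001 -0.0001] turn -0.2 tilt [-0. -0. -1.]
62.0296536013484 [-0.00181683  0.00032519  0.00038124 -0.00124082 -0.00027469 -0.00042359]
the job is handed in; nothing more can be done
None
```

I handed the job in at 18 s: the lantern hangs across both hooks and is released, and the red cap is off and held level and still about 8 cm straight above the bottle's mouth, with the bystanders never touched; the hand-in call gave no verdict.

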